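# Gauge the fill of the tall wafer tube

## Task

Gauge how full the taller of the two metal counting tubes is: lower the long depth rod into it, without letting it drop, until its foot rests on the wafers inside, and let go so that it stands there by itself. Then raise the sliding height marker between the tubes until its flat top is level with the top of the standing rod, and leave it there. Leave the short wooden tamper standing where it is.

Things in the scene. Friction and masses are not known exactly. Their poses are not given: they have to be found in the camera images.
- rod: Depth rod, loose, standing upright on the table: round wooden knob (28 mm diameter, 32 mm tall) on a steel stem (10 mm diameter) with a flat steel foot disc (40 mm diameter, 10 mm thick); 165 mm long, about 0.2 kg. Origin: centre of the knob's top; z up along the rod, the foot's underside is 165 mm below the origin. It stands stably on its foot.
- tube_tall: Taller of two upright open aluminium tubes fixed on the stand, 120 mm either side of the marker (ends vary). Outer diameter 72 mm, bore 64, height 118; the other is 70 mm tall. Origin: centre of its underside, 12 mm above the table; z up, mouth 118 mm above it. Inside, a firm flat wafer stack, its top unreported, 12 to 80 mm above the origin: the rod on it stands 59 to 127 mm out of the mouth.
- marker_top (a point): Centre of the flat top of the height marker: round black knob (34 mm diameter, 30 mm tall) on a 14 mm steel pin that slides straight up and down in the grey square column (36 mm wide, top 120 mm above the table) amid the stand. About 4 N of friction holds it where it is left. Its top can be set 155 to 275 mm above the table; it starts at 155 to 165 mm. z up.
- tamper: Bystander to be left alone: a short turned wooden tamper, loose, standing on the table, 100 mm tall, base 52 mm diameter, waist 22 mm. Origin: centre of its underside; z up.
There are look-alikes about, which are no part of the job. What is meant by the rod is not red, and is the smaller of those in its own colour.

How it is judged:
By the outcome, as a careful person would: the job done as asked, in the order asked, and still so for the second after the job is handed in, with the robot touching nothing.
It also fails if it takes over 51 s, if anything falls off the work surface, if the arm or the gripper's body presses on something with over 40 N, if the wrist force passes 120 N, or if a joint passes its speed limit or range.

## Robot

A 7-joint arm with a two-finger parallel gripper is mounted at the origin on the work surface. World frame = base frame: x ahead of the robot, y to its left, z up, the work surface at z = 0. Lengths are in m, angles in rad, forces in N, time in s.
With the tool pointing down it reaches from about 0.4 to 0.85 m from the base axis. Payload 10.4 kg.
Tool frame: the origin (TCP) lies at the very end of the fingers, on their centre line; the grasp point (between the pads) lies 19 mm behind it; z points along the fingers, y is the line along which they close (so a half turn about z gives the same grasp; the last joint's range is limited). The gripper opens to 85 mm and grips with 20 to 120 N. Pads are 22 mm wide; open, the fingers measure 114 mm over their backs; the gripper's body (76 mm by 85 mm) begins 54 mm behind the grasp point. The pads swing forward as they close: fully open they stand 13 mm farther back than shut.
Start: joints at [1.297, 0.332, -0.065, 1.46, 0.022, 1.35, -0.088], TCP at [0.155, -0.605, 0.231] pointing down, gripper open.
Joint ranges: [-2.6, 2.6], [-0.5, 2.12], [-1.47, 1.34], [0.16, 2.42], [-1.27, 4.41], [0.06, 2.06], [-2.6, 2.6]. Speed limits (rad/s): [2.22, 2.22, 2.79, 2.79, 3.14, 3.14, 3.14].

## Interface

Orientations are given as a unit quaternion [x, y, z, w].
In Python, from workcell import * gives the robot as it stands.
- The arm moves only by the tool step_arm, never from a script. Its argument "commands" is one flat list of numbers, 7 for each row, row after row: the finger opening in mm, from 0 to 85.4, then the shift along the world's x, y, z as a fraction of full scale, then the turn, a rotation vector about the world's x, y, z as a fraction of full scale. A call has exactly 10 rows; each row is the pose to reach, as a shift and turn from the pose commanded when the call began, turning the shorter way round; what a row does not reach only later rows make up. Full scale, the value 1, is 0.6 m for a shift and pi rad for a turn. A row lasts 1/8 s, in which the tool goes at most 62.5 mm and 10.7 degrees, less where a joint would pass 70% of its speed; a pose out of reach is approached as far as the arm can. A call with a number of a shift or a turn outside -1 to 1 is refused whole. A call with a gripper value outside its range is refused whole. The fingers move at their own pace and stop on an object; "squeeze" is the grip in N (left out, the last holds). Time passes only in rows, so rows that repeat a pose let the fingers close, or fill a call up. It gives the time, the measured TCP pose, the force, the opening and the grip force at its end, in the units of the state.
- get_obs(): the state, without advancing time (a new reading comes with each control period).
- camera(name): name is "side" or "top"; returns the picture (420x560x3 uint8, red, green, blue); there is no depth.
- camera_params(name): a dict with "mtx" (3x3 intrinsics, pixels), "dist" ([k1, k2, p1, p2, k3] as OpenCV has them; the pictures are not rectified), "extrinsics" (4x4, takes a point from world to camera coordinates). Camera axes: x right, y down, z forward; pixel columns grow to the right and rows downward; lengths in m; the calibration is good to about 2 mm. A picture is of the moment at which its call begins. camera_params takes no time and is no camera call.
- hand_in(): hands the job in; it is judged then, once.
The state is a dict: "clock": time; "joint_pos": joint angles; "joint_velocities": joint speeds; "tau": joint torques, N m; "position": TCP position; "ee_rot": TCP orientation; "ft_force": force on the tool from outside, world axes, zero at the start; "torque": the same for the moment, N m; "grip_width": opening from 0.0 (shut) to 1.0 (fully open); "grasp_force": force on a finger pad.
Only numpy, scipy, OpenCV 4.12 (cv2) and the standard library are available. Lean on these libraries where they do the work, as an engineer would, in place of code of your own. Each camera call takes 0.05 s, during which the arm holds its last target. There are 200 camera calls.

## Working session

There is one attempt and no reset: what is moved stays moved. The work goes in short steps, Python scripts to look and compute and a tool call to move; the robot and the scene stay as the last step left them, time stands still between calls to the robot, and variables do not carry over. Pictures are saved under pics/ and viewed, at most 10 in all, crops included, and the job is handed in when it is done.

Besides the shell and the picture viewer there is one more tool, called after "Request:" by a JSON object that holds its "method" and its "body". step_arm: Moves the arm, as the interface text tells. Its arguments: {"type":"object","properties":{"commands":{"type":"array","items":{"type":"number"}},"squeeze":{"type":"number"}},"required":["commands"]}

```bash
mkdir -p pics; ls
python3 - <<'E'
from workcell import *
import cv2
for n in("side","top"):
    cv2.imwrite(f"pics/{n}0.png",camera(n)[:,:,::-1]); p=camera_params(n); print(n,p["mtx"],p["dist"],p["extrinsics"])
o=get_obs();print(o)
E
```

```text
pics
side [[509.38374967   0.         284.98153722]
 [  0.         509.38374967 204.28840415]
 [  0.           0.           1.        ]] [-0.05544253  0.          0.          0.          0.        ] [[-0.82447048 -0.5654866   0.02175645  0.37764811]
 [-0.3286838   0.44721142 -0.83184668  0.30919006]
 [ 0.46066842 -0.69298403 -0.55457889  0.99749058]
 [ 0.          0.          0.          1.        ]]
top [[455.30387568   0.         285.14568797]
 [  0.         455.30387568 200.36554356]
 [  0.           0.           1.        ]] [-0.102928  0.        0.        0.        0.      ] [[-1.20757270e-02 -9.99924962e-01 -2.06088878e-03 -5.07197812e-02]
 [-9.90202119e-01  1.22450064e-02 -1.39103644e-01  5.30110452e-01]
 [ 1.39118441e-01  3.60918808e-04 -9.90275683e-01  1.24627393e+00]
 [ 0.00000000e+00  0.00000000e+00  0.00000000e+00  1.00000000e+00]]
{'clock': 0.1, 'joint_pos': array([ 1.29740624,  0.33282141, -0.0646826 ,  1.46085558,  0.02156204,
        1.34988044, -0.08848532]), 'joint_velocities': array([ 0.00210356, -0.00205362, -0.00012021, -0.00201919, -0.00091487,
       -0.00010975, -0.00054626]), 'tau': array([ 6.83282760e-04, -6.26746988e+01,  4.86849924e-02, -3.92432141e+01,
        1.63754466e-02,  6.82978687e-03,  3.19581886e-05]), 'position': array([ 0.15502372, -0.60512823,  0.23058831]), 'ee_rot': array([ 9.92147570e-01,  1.25071160e-01, -9.19152462e-05, -6.29083887e-04]), 'ft_force': array([-0.03132554, -0.24952815,  0.65647866]), 'torque': array([ 0.0216417 , -0.00191316,  0.01792857]), 'grasp_force': 0.0, 'grip_width': 1.004000496599313}
```

View pics/side0.png

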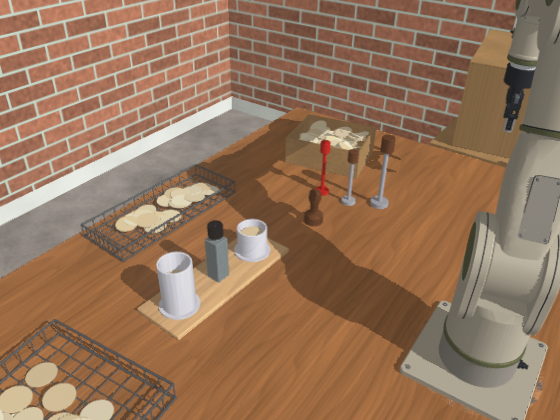

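View pics/top0.png

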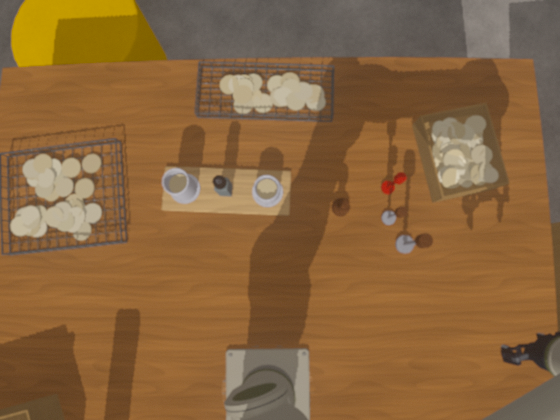

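The side view shows three rods: red (knob 325,147), a smaller brown one (knob 353,156, foot 348,200) and a larger brown one (knob 388,145, foot 379,202). The tamper is at (314,207), the tall tube at (176,285) and the marker knob at (215,230). In the top view the feet are at red (388,187), small brown (389,218) and large brown (405,244). By the description I choose the small brown one, and I check it in a crop.

```bash
cat > h.py <<'E'
import numpy as np, cv2
from workcell import *
P={n:camera_params(n) for n in("side","top")}
def ray(n,uv):
    p=P[n]; x=cv2.undistortPoints(np.array([[uv]],float),p["mtx"],p["dist"])[0,0]
    R,t=p["extrinsics"][:3,:3],p["extrinsics"][:3,3]
    return -R.T@t, R.T@np.r_[x,1]
def onz(n,uv,z):
    c,d=ray(n,uv); return c+d*(z-c[2])/d[2]
def tri(uvs,uvt):
    (a,d),(b,e)=ray("side",uvs),ray("top",uvt)
    s=np.linalg.lstsq(np.c_[d,-e],b-a,rcond=None)[0]
    return (a+d*s[0]+b+e*s[1])/2, np.linalg.norm(a+d*s[0]-b-e*s[1])
def proj(n,X):
    p=P[n]; E=p["extrinsics"]
    return cv2.projectPoints(np.array([X],float),cv2.Rodrigues(E[:3,:3])[0],E[:3,3],p["mtx"],p["dist"])[0][0,0]
E
python3 - <<'E'
from h import *
s,t=cv2.imread("pics/side0.png"),cv2.imread("pics/top0.png")
k=lambda im,x,y,w,h,f:cv2.resize(im[y:y+h,x:x+w],None,fx=f,fy=f,interpolation=cv2.INTER_CUBIC)
a=k(s,295,125,110,105,3.6)[:378]; b=k(t,325,165,110,105,3.6)[:378]
c=k(s,140,215,110,105,3.6)[:378]; 
out=np.vstack([np.hstack([a,b])])
cv2.imwrite("pics/crop1.png",out)
c=k(s,140,210,140,120,2.8);d=k(t,155,150,140,75,2.8); 
cv2.imwrite("pics/crop2.png",np.hstack([c,np.vstack([d,np.zeros((c.shape[0]-d.shape[0],c.shape[1],3),np.uint8)])]))
for uv in((389,218),(405,244)): print(onz("top",uv,.01))
print(onz("side",(348,201),.01),onz("side",(379,203),.01))
for x in ((353,156),(388,145)):print(onz("side",x,.15))
print("tube mouth",onz("top",(176,183),.13),onz("side",(176,263),.13))
print("tube2",onz("top",(266,189),.082)); print("knob",onz("top",(220,182),.16),onz("side",(215,229),.16))
print("tamper",onz("top",(341,209),.05),onz("side",(314,218),.01))
E
```

```text
[ 0.47831323 -0.35537183  0.01      ]
[ 0.40291357 -0.39863263  0.01      ]
[ 0.47631787 -0.34363862  0.01      ] [ 0.399842   -0.38708826  0.01      ]
[ 0.4799841 -0.3524874  0.15     ]
[ 0.43108985 -0.47131904  0.15      ]
tube mouth [0.56631489 0.23076587 0.13      ] [0.5684099  0.23337763 0.13      ]
tube2 [ 0.55509577 -0.00534062  0.082     ]
knob [0.56184006 0.10939405 0.16      ] [0.55282967 0.12918126 0.16      ]
tamper [ 0.50141073 -0.21250139  0.05      ] [ 0.51050333 -0.21473532  0.01      ]
```

View pics/crop1.png

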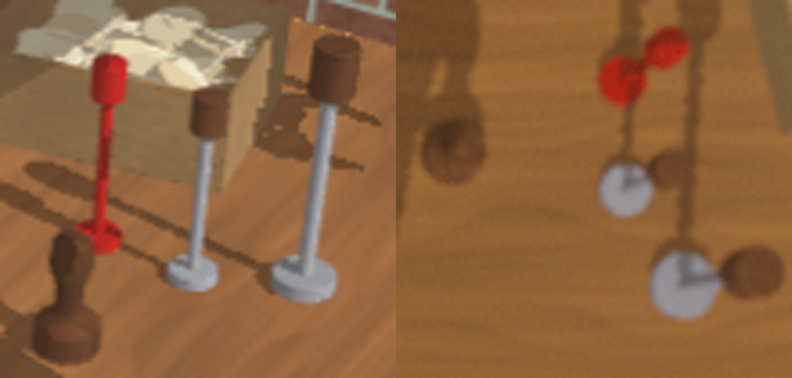

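View pics/crop2.png

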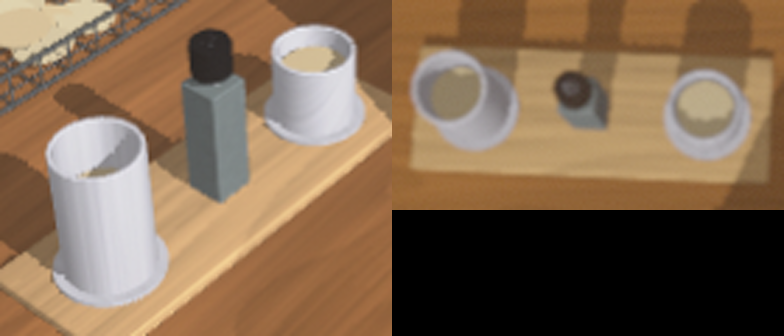

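The crop confirms it: the middle rod is not red and is the smaller brown one. Its knob is at side (352.8,156.4) and top (400.6,211.7). The second crop shows the tall tube's mouth at side (174.6,263.6) and top (175.4,181.4), and the marker knob at top (219.6,182).

Run:
```python
from h import *
print("knob",tri((352.8,156.4),(400.6,211.7)), onz("top",(388.9,218.05),.01),onz("side",(348.3,200.6),.01))
print("mouth",onz("top",(175.4,181.4),.13),onz("side",(174.6,263.6),.13),tri((174.6,263.6),(175.4,181.4)))
print("flange",onz("top",((465-392)/2.8+155,103/2.8+150),.014))
print("tube2",onz("top",((704-392)/2.8+155,108/2.8+150),.082),onz("side",(314/2.8+140,52/2.8+210),.082))
print("marker",tri((215.4,224.3),(219.6,182.1)),tri((210.5/2.8+140,56/2.8+210),(219.6,182.1)))
t=cv2.imread("pics/top0.png").astype(int); s=cv2.imread("pics/side0.png").astype(int)
for n,im,(x0,y0,x1,y1) in(("top",t,(205,168,235,200)),("side",s,(200,215,235,245))):
    m=(im[y0:y1,x0:x1].max(2)<60); v,u=np.nonzero(m); print(n,u.mean()+x0,v.mean()+y0,u.min()+x0,u.max()+x0,v.min()+y0,v.max()+y0,len(u))
print("red",tri((295+110/3.6,125+80/3.6),(325+270/3.6,165+48/3.6)),"big",tri((295+335/3.6,125+68/3.6),(325+356/3.6,165+272/3.6)))
```

```text
knob (array([ 0.48104951, -0.3546339 ,  0.14746358]), np.float64(0.0007449911387514261)) [ 0.47817287 -0.35507503  0.01      ] [ 0.47662478 -0.34598931  0.01      ]
mouth [0.57063859 0.23247436 0.13      ] [0.56936693 0.23638392 0.13      ] (array([0.5717303 , 0.23363511, 0.1267583 ]), np.float64(0.00116402887749682))
flange [0.57616509 0.24402962 0.014     ]
tube2 [ 0.55626657 -0.00651796  0.082     ] [ 0.55577665 -0.00144545  0.082     ]
marker (array([0.56398448, 0.11209271, 0.15690729]), np.float64(0.004269137564960629)) (array([0.56576391, 0.11363167, 0.14210887]), np.float64(0.0020728429428337938))<stdin>:9: RuntimeWarning: Mean of empty slice.
  ret = ret.dtype.type(ret / rcount)
Traceback (most recent call last):
ValueError: zero-size array to reduction operation minimum which has no identity
```

Request:
{"method": "step_arm", "body": {"commands": [60, 0, 0, 0.117, 0, 0, 0, 60, 0.1, 0.077, 0.117, 0, 0, 0, 60, 0.2, 0.154, 0.117, 0, 0, 0, 60, 0.3, 0.231, 0.117, 0, 0, 0, 60, 0.4, 0.308, 0.117, 0, 0, 0, 60, 0.5, 0.385, 0.117, 0, 0, 0, 60, 0.542, 0.417, 0.117, 0, 0, 0, 60, 0.542, 0.417, 0.117, 0, 0, 0, 60, 0.542, 0.417, 0.117, 0, 0, 0, 60, 0.542, 0.417, 0.117, 0, 0, 0], "squeeze": 30}}

```text
clock: 1.35
position: [0.4796, -0.356, 0.3012]
ee_rot: [0.992, 0.125, -0.0, 0.0]
ft_force: [0.2, -0.1, -0.1]
grip_width: 0.706
grasp_force: 0.0
```

Request:
{"method": "step_arm", "body": {"commands": [60, 0, 0, -0.06, 0, 0, 0, 60, 0, 0, -0.12, 0, 0, 0, 60, 0, 0, -0.16, 0, 0, 0, 60, 0, 0, -0.2, 0, 0, 0, 60, 0, 0, -0.24, 0, 0, 0, 60, 0, 0, -0.27, 0, 0, 0, 60, 0, 0, -0.285, 0, 0, 0, 60, 0, 0, -0.285, 0, 0, 0, 60, 0, 0, -0.285, 0, 0, 0, 60, 0, 0, -0.285, 0, 0, 0]}}

```text
clock: 2.6
position: [0.4807, -0.3555, 0.1313]
ee_rot: [0.992, 0.125, 0.0, 0.0]
ft_force: [0.2, -0.4, -0.7]
grip_width: 0.704
grasp_force: 0.0
```

Run:
```python
from h import *
k=lambda im,x,y,w,h,f:cv2.resize(im[y:y+h,x:x+w],None,fx=f,fy=f,interpolation=cv2.INTER_CUBIC)
s,t=camera("side"),camera("top")
cv2.imwrite("pics/c3.png",np.hstack([k(s,290,90,130,130,3),k(t,330,150,130,130,3)])[:,:,::-1])
```

```text
(no output)
```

View pics/c3.png

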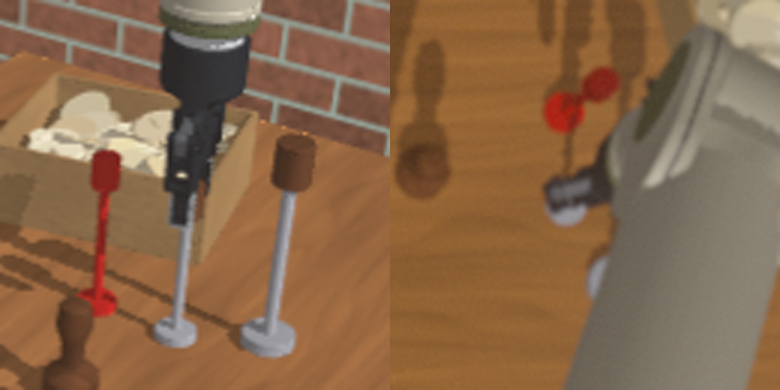

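The fingers sit around the small brown knob (side crop 190,160), and both neighbours are clear. Closing now.

Request:
{"method": "step_arm", "body": {"commands": [20, 0, 0, 0, 0, 0, 0, 20, 0, 0, 0, 0, 0, 0, 20, 0, 0, 0, 0, 0, 0, 20, 0, 0, 0, 0, 0, 0, 20, 0, 0, 0, 0, 0, 0, 20, 0, 0, 0, 0, 0, 0, 20, 0, 0, 0, 0, 0, 0, 20, 0, 0, 0, 0, 0, 0, 20, 0, 0, 0, 0, 0, 0, 20, 0, 0, 0, 0, 0, 0], "squeeze": 40}}

```text
clock: 3.95
position: [0.4805, -0.3551, 0.1307]
ee_rot: [0.992, 0.125, 0.0, 0.0]
ft_force: [-1.1, 3.0, 5.2]
grip_width: 0.318
grasp_force: 39.7
```

```bash
python3 -c "
from workcell import *
o=get_obs();print(o['position'],o['ft_force'],o['grip_width']*85.4,o['grasp_force'])"
```

```text
[ 0.48048413 -0.3551146   0.13074736] [-1.12157806  3.03533706  5.16672701] 27.145744953221428 39.685657024383545
```

Request:
{"method": "step_arm", "body": {"commands": [20, 0, 0, 0.02, 0, 0, 0, 20, 0, 0, 0.08, 0, 0, 0, 20, 0, 0, 0.15, 0, 0, 0, 20, 0, 0, 0.22, 0, 0, 0, 20, 0, 0, 0.28, 0, 0, 0, 20, 0, 0, 0.32, 0, 0, 0, 20, 0, 0, 0.333, 0, 0, 0, 20, 0.003, 0.02, 0.333, 0, 0, 0, 20, 0.01, 0.07, 0.333, 0, 0, 0, 20, 0.02, 0.14, 0.333, 0, 0, 0]}}

```text
clock: 5.2
position: [0.4917, -0.2702, 0.3285]
ee_rot: [0.992, 0.124, -0.001, -0.001]
ft_force: [1.1, 0.5, -1.7]
grip_width: 0.308
grasp_force: 39.9
```

```bash
python3 -c "
from workcell import *
o=get_obs();print(o['position'],o['ft_force'],o['grip_width']*85.4,o['grasp_force'])"
```

```text
[ 0.49173058 -0.27020898  0.32850145] [ 1.13851639  0.5302891  -1.74397018] 26.27060424189843 39.86356258392334
```

Request:
{"method": "step_arm", "body": {"commands": [20, 0.012, 0.08, 0, 0, 0, 0, 20, 0.026, 0.17, 0, 0, 0, 0, 20, 0.04, 0.26, 0, 0, 0, 0, 20, 0.054, 0.35, 0, 0, 0, 0, 20, 0.068, 0.44, 0, 0, 0, 0, 20, 0.082, 0.53, 0, 0, 0, 0, 20, 0.096, 0.62, 0, 0, 0, 0, 20, 0.11, 0.71, 0, 0, 0, 0, 20, 0.123, 0.79, 0, 0, 0, 0, 20, 0.131, 0.842, 0, 0, 0, 0]}}

```text
clock: 6.45
position: [0.5695, 0.2372, 0.3287]
ee_rot: [0.992, 0.127, -0.001, -0.0]
ft_force: [0.5, -0.0, -2.5]
grip_width: 0.314
grasp_force: 40.0
```

Request:
{"method": "step_arm", "body": {"commands": [20, 0, 0, 0, 0, 0, 0, 20, 0, 0, 0, 0, 0, 0, 20, 0, 0, 0, 0, 0, 0, 20, 0, 0, 0, 0, 0, 0, 20, 0, 0, 0, 0, 0, 0, 20, 0, 0, 0, 0, 0, 0, 20, 0, 0, 0, 0, 0, 0, 20, 0, 0, 0, 0, 0, 0, 20, 0, 0, 0, 0, 0, 0, 20, 0, 0, 0, 0, 0, 0]}}

```text
clock: 7.7
position: [0.5709, 0.234, 0.3303]
ee_rot: [0.992, 0.125, 0.0, 0.0]
ft_force: [-0.7, 1.5, -1.3]
grip_width: 0.318
grasp_force: 40.0
```

Run:
```python
from h import *
s,t=camera("side"),camera("top")
o=get_obs();print(o['position'],o['ft_force'],o['grip_width']*85.4,o['grasp_force'],o['torque'])
k=lambda im,x,y,w,h,f:cv2.resize(im[y:y+h,x:x+w],None,fx=f,fy=f,interpolation=cv2.INTER_CUBIC)
cv2.imwrite("pics/c4.png",np.hstack([k(s,120,130,130,190,3),k(t,135,140,130,190,3)])[:,:,::-1])
x,y,z=o['position']; print(proj("side",(x,y,z+.034-.165)),proj("top",(x,y,z+.034-.165)))
```

```text
[0.57093061 0.23396745 0.33033483] [-0.22431859 -0.67965035 -2.45691402] 26.97372698270152 40.014140009880066 [-0.03783851  0.01331417  0.01945337]
[171.34085809 235.3166768 ] [168.18036938 176.29364484]
```

View pics/c4.png

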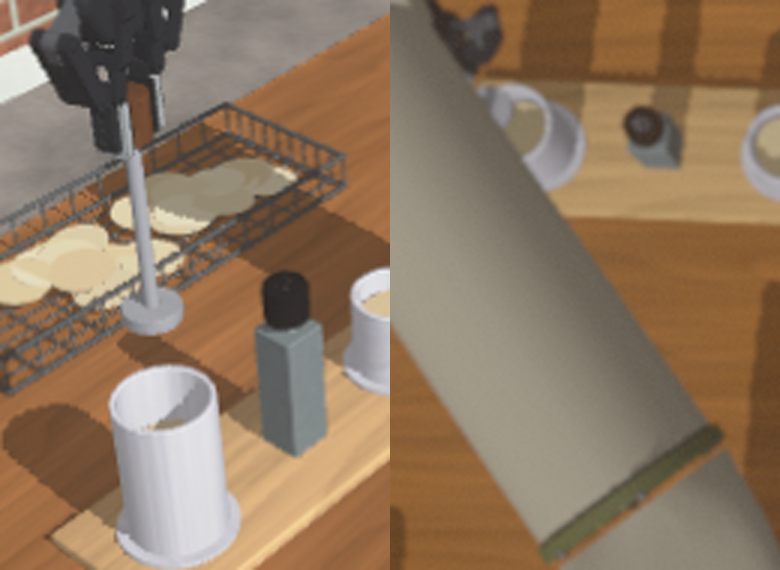

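The foot disc (side crop 152,312) hangs vertically above the mouth (163,398), matching the prediction. Lowering to just above the highest possible stack.

Request:
{"method": "step_arm", "body": {"commands": [20, 0, 0, -0.03, 0, 0, 0, 20, 0, 0, -0.06, 0, 0, 0, 20, 0, 0, -0.09, 0, 0, 0, 20, 0, 0, -0.11, 0, 0, 0, 20, 0, 0, -0.13, 0, 0, 0, 20, 0, 0, -0.145, 0, 0, 0, 20, 0, 0, -0.155, 0, 0, 0, 20, 0, 0, -0.165, 0, 0, 0, 20, 0, 0, -0.165, 0, 0, 0, 20, 0, 0, -0.165, 0, 0, 0]}}

```text
clock: 9.05
position: [0.5711, 0.234, 0.2317]
ee_rot: [0.992, 0.125, 0.0, -0.0]
ft_force: [0.2, 0.2, -2.5]
grip_width: 0.317
grasp_force: 40.0
```

```bash
python3 -c "
from workcell import *
o=get_obs();print(o['position'],o['ft_force'],o['torque'])"
```

```text
[0.57106442 0.23400936 0.23166453] [ 0.1591134   0.2465452  -2.54208957] [0.05615558 0.00514536 0.0259177 ]
```

Request:
{"method": "step_arm", "body": {"commands": [20, 0, 0, -0.002, 0, 0, 0, 20, 0, 0, -0.004, 0, 0, 0, 20, 0, 0, -0.006, 0, 0, 0, 20, 0, 0, -0.008, 0, 0, 0, 20, 0, 0, -0.01, 0, 0, 0, 20, 0, 0, -0.012, 0, 0, 0, 20, 0, 0, -0.014, 0, 0, 0, 20, 0, 0, -0.016, 0, 0, 0, 20, 0, 0, -0.018, 0, 0, 0, 20, 0, 0, -0.02, 0, 0, 0], "squeeze": 25}}

```text
clock: 10.3
position: [0.5709, 0.2339, 0.2193]
ee_rot: [0.992, 0.125, 0.0, 0.0]
ft_force: [0.9, 0.2, -1.7]
grip_width: 0.316
grasp_force: 40.0
```

Request:
{"method": "step_arm", "body": {"commands": [20, 0, 0, -0.002, 0, 0, 0, 20, 0, 0, -0.004, 0, 0, 0, 20, 0, 0, -0.006, 0, 0, 0, 20, 0, 0, -0.008, 0, 0, 0, 20, 0, 0, -0.01, 0, 0, 0, 20, 0, 0, -0.012, 0, 0, 0, 20, 0, 0, -0.014, 0, 0, 0, 20, 0, 0, -0.016, 0, 0, 0, 20, 0, 0, -0.018, 0, 0, 0, 20, 0, 0, -0.02, 0, 0, 0]}}

```text
clock: 11.55
position: [0.5745, 0.2366, 0.2162]
ee_rot: [0.992, 0.125, 0.007, -0.002]
ft_force: [-4.8, -3.0, 51.9]
grip_width: 0.315
grasp_force: 45.8
```

Contact. I back off to unload.

Request:
{"method": "step_arm", "body": {"commands": [20, 0, 0, 0.005, 0, 0, 0, 20, 0, 0, 0.01, 0, 0, 0, 20, 0, 0, 0.013, 0, 0, 0, 20, 0, 0, 0.014, 0, 0, 0, 20, 0, 0, 0.014, 0, 0, 0, 20, 0, 0, 0.014, 0, 0, 0, 20, 0, 0, 0.014, 0, 0, 0, 20, 0, 0, 0.014, 0, 0, 0, 20, 0, 0, 0.014, 0, 0, 0, 20, 0, 0, 0.014, 0, 0, 0]}}

```text
clock: 12.8
position: [0.5714, 0.2346, 0.2164]
ee_rot: [0.992, 0.125, 0.001, -0.001]
ft_force: [2.2, 2.6, 7.7]
grip_width: 0.314
grasp_force: 41.3
```

```bash
python3 -c "
from workcell import *
o=get_obs();print(o['position'],o['ee_rot'],o['ft_force'],o['torque'])"
```

```text
[0.57136296 0.23463957 0.21637837] [ 9.92129192e-01  1.25214731e-01  8.14624119e-04 -5.23502541e-04] [2.24069073 2.60000964 7.71938088] [ 1.05836291 -0.58835163  0.00703872]
```

Request:
{"method": "step_arm", "body": {"commands": [30, 0, 0, 0, 0, 0, 0, 40, 0, 0, 0, 0, 0, 0, 50, 0, 0, 0, 0, 0, 0, 60, 0, 0, 0, 0, 0, 0, 60, 0, 0, 0, 0, 0, 0, 60, 0, 0, 0, 0, 0, 0, 60, 0, 0, 0.01, 0, 0, 0, 60, 0, 0, 0.05, 0, 0, 0, 60, 0, 0, 0.1, 0, 0, 0, 60, 0, 0, 0.15, 0, 0, 0]}}

```text
clock: 14.05
position: [0.5709, 0.2339, 0.3072]
ee_rot: [0.992, 0.125, 0.0, -0.0]
ft_force: [-0.1, 0.7, -0.2]
grip_width: 0.705
grasp_force: 0.0
```

Request:
{"method": "step_arm", "body": {"commands": [0, 0, -0.05, 0, 0, 0, 0, 0, -0.006, -0.12, 0, 0, 0, 0, 0, -0.012, -0.2, 0, 0, 0, 0, 0, -0.012, -0.2, 0, 0, 0, 0, 0, -0.012, -0.2, -0.03, 0, 0, 0, 0, -0.012, -0.2, -0.08, 0, 0, 0, 0, -0.012, -0.2, -0.13, 0, 0, 0, 0, -0.012, -0.2, -0.16, 0, 0, 0, 0, -0.012, -0.2, -0.16, 0, 0, 0, 0, -0.012, -0.2, -0.16, 0, 0, 0]}}

```text
clock: 15.3
position: [0.5642, 0.1146, 0.2107]
ee_rot: [0.992, 0.125, 0.001, -0.0]
ft_force: [0.3, -0.0, 0.6]
grip_width: -0.002
grasp_force: 0.0
```

Run:
```python
from h import *
s,t=camera("side"),camera("top")
o=get_obs();print(o['clock'],o['position'],o['ft_force'],o['grip_width']*85.4)
cv2.imwrite("pics/s5.png",s[:,:,::-1]);cv2.imwrite("pics/t5.png",t[:,:,::-1])
k=lambda im,x,y,w,h,f:cv2.resize(im[y:y+h,x:x+w],None,fx=f,fy=f,interpolation=cv2.INTER_CUBIC)
cv2.imwrite("pics/c5.png",np.hstack([k(s,120,130,130,190,3),k(t,135,140,130,190,3)])[:,:,::-1])
print(proj("side",(.5714,.2346,.2507)),proj("top",(.5714,.2346,.2507)))
```

```text
15.4 [0.56426693 0.11430612 0.21086258] [0.50986691 0.65176659 0.50236221] 0.11322939662078703
[168.1333492  213.68864189] [162.45538779 171.99324612]
```

View pics/c5.png

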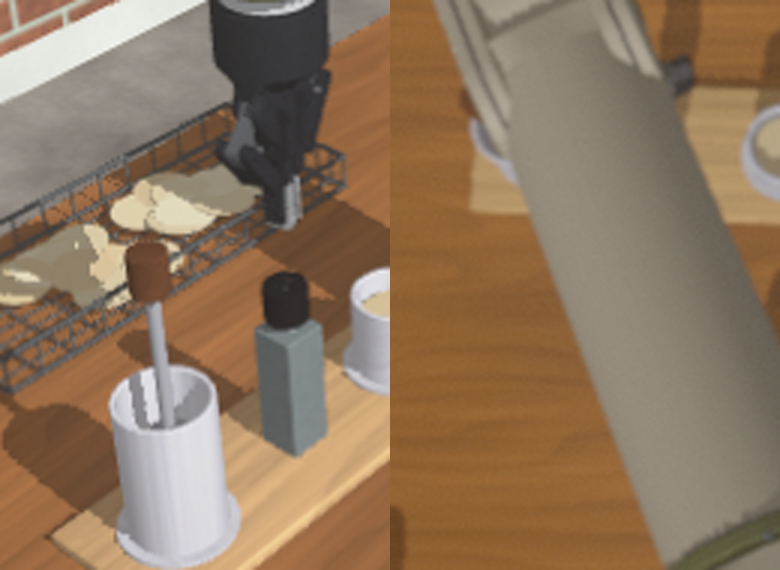

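The rod stands upright in the tall tube, with its knob top at side pixel (169,213) against a predicted (168,214). Its top is therefore at z≈0.2507. Next I probe the marker's top with the shut fingers.

Request:
{"method": "step_arm", "body": {"commands": [0, 0, 0, -0.025, 0, 0, 0, 0, 0, 0, -0.05, 0, 0, 0, 0, 0, 0, -0.065, 0, 0, 0, 0, 0, 0, -0.07, 0, 0, 0, 0, 0, 0, -0.072, 0, 0, 0, 0, 0, 0, -0.074, 0, 0, 0, 0, 0, 0, -0.076, 0, 0, 0, 0, 0, 0, -0.078, 0, 0, 0, 0, 0, 0, -0.078, 0, 0, 0, 0, 0, 0, -0.078, 0, 0, 0]}}

```text
clock: 16.65
position: [0.5637, 0.1139, 0.163]
ee_rot: [0.992, 0.125, 0.0, 0.0]
ft_force: [0.5, -0.1, 0.4]
grip_width: 0.001
grasp_force: 0.0
```

```bash
python3 -c "
from workcell import *
o=get_obs();print(o['position'],o['ee_rot'],o['ft_force'],o['torque'])"
```

```text
[0.563748   0.11393913 0.16299951] [9.92151842e-01 1.25038877e-01 4.43046797e-05 2.39855012e-05] [ 0.53514549 -0.06063262  0.38819986] [ 0.01020562  0.00374294 -0.02566777]
```

Request:
{"method": "step_arm", "body": {"commands": [0, 0, 0, -0.001, 0, 0, 0, 0, 0, 0, -0.002, 0, 0, 0, 0, 0, 0, -0.003, 0, 0, 0, 0, 0, 0, -0.004, 0, 0, 0, 0, 0, 0, -0.005, 0, 0, 0, 0, 0, 0, -0.006, 0, 0, 0, 0, 0, 0, -0.007, 0, 0, 0, 0, 0, 0, -0.008, 0, 0, 0, 0, 0, 0, -0.009, 0, 0, 0, 0, 0, 0, -0.01, 0, 0, 0]}}

```text
clock: 17.9
position: [0.5638, 0.114, 0.1571]
ee_rot: [0.992, 0.125, 0.0, 0.0]
ft_force: [-0.8, -0.9, 2.6]
grip_width: -0.0
grasp_force: 1.4
```

```bash
python3 -c "
from workcell import *
o=get_obs();print(o['position'],o['ft_force'],o['torque'])"
```

```text
[0.5637624  0.11396088 0.15709222] [-0.84120959 -0.86186583  2.56593603] [-0.11491462  0.23152325 -0.08018314]
```

Request:
{"method": "step_arm", "body": {"commands": [0, 0, 0, 0.03, 0, 0, 0, 62, 0, 0, 0.067, 0, 0, 0, 62, 0, 0, 0.067, 0, 0, 0, 62, 0, 0, 0.067, 0, 0, 0, 62, 0, 0, 0.067, 0, 0, 0, 62, 0, 0, 0.03, 0, 0, 0, 62, 0, 0, -0.01, 0, 0, 0, 62, 0, 0, -0.035, 0, 0, 0, 62, 0, 0, -0.048, 0, 0, 0, 62, 0, 0, -0.048, 0, 0, 0]}}

```text
clock: 19.15
position: [0.5636, 0.114, 0.1279]
ee_rot: [0.992, 0.125, -0.0, -0.0]
ft_force: [-0.7, 0.7, 0.7]
grip_width: 0.731
grasp_force: 0.0
```

Request:
{"method": "step_arm", "body": {"commands": [26, 0, 0, 0, 0, 0, 0, 26, 0, 0, 0, 0, 0, 0, 26, 0, 0, 0, 0, 0, 0, 26, 0, 0, 0, 0, 0, 0, 26, 0, 0, 0, 0, 0, 0, 26, 0, 0, 0, 0, 0, 0, 26, 0, 0, 0, 0, 0, 0, 26, 0, 0, 0, 0, 0, 0, 26, 0, 0, 0, 0, 0, 0, 26, 0, 0, 0, 0, 0, 0], "squeeze": 40}}

```text
clock: 20.4
position: [0.564, 0.1145, 0.1284]
ee_rot: [0.992, 0.125, 0.0, -0.0]
ft_force: [1.1, 6.0, 2.4]
grip_width: 0.38
grasp_force: 40.0
```

Run:
```python
from h import *
o=get_obs();print(o['clock'],o['position'],o['ft_force'],o['grip_width']*85.4,o['grasp_force'])
```

```text
20.4 [0.56401691 0.11451032 0.1283657 ] [1.11015958 5.96228759 2.36834074] 32.45399228512066 39.97840404510498
```

Request:
{"method": "step_arm", "body": {"commands": [26, 0, 0, 0.015, 0, 0, 0, 26, 0, 0, 0.04, 0, 0, 0, 26, 0, 0, 0.065, 0, 0, 0, 26, 0, 0, 0.09, 0, 0, 0, 26, 0, 0, 0.115, 0, 0, 0, 26, 0, 0, 0.135, 0, 0, 0, 26, 0, 0, 0.15, 0, 0, 0, 26, 0, 0, 0.157, 0, 0, 0, 26, 0, 0, 0.157, 0, 0, 0, 26, 0, 0, 0.157, 0, 0, 0]}}

```text
clock: 21.65
position: [0.564, 0.1145, 0.2224]
ee_rot: [0.992, 0.125, 0.0, -0.0]
ft_force: [2.5, 5.5, 1.0]
grip_width: 0.383
grasp_force: 40.9
```

Run:
```python
from h import *
o=get_obs();print(o['clock'],o['position'],o['ft_force'],o['grip_width']*85.4,o['grasp_force'])
```

```text
21.65 [0.56397496 0.11451903 0.2223594 ] [2.50565926 5.49441478 1.0419237 ] 32.742891665443864 40.940725207328796
```

Lifted 94.0 mm. Release, rise, shut the fingers, and probe the marker top from above.

Request:
{"method": "step_arm", "body": {"commands": [40, 0, 0, 0, 0, 0, 0, 62, 0, 0, 0, 0, 0, 0, 62, 0, 0, 0, 0, 0, 0, 62, 0, 0, 0, 0, 0, 0, 62, 0, 0, 0, 0, 0, 0, 62, 0, 0, 0.04, 0, 0, 0, 62, 0, 0, 0.09, 0, 0, 0, 30, 0, 0, 0.09, 0, 0, 0, 0, 0, 0, 0.09, 0, 0, 0, 0, 0, 0, 0.09, 0, 0, 0]}}

```text
clock: 22.9
position: [0.5634, 0.1137, 0.2753]
ee_rot: [0.992, 0.125, -0.001, 0.0]
ft_force: [-0.2, -0.6, -0.6]
grip_width: 0.087
grasp_force: 0.0
```

Request:
{"method": "step_arm", "body": {"commands": [0, 0, 0, 0, 0, 0, 0, 0, 0, 0, 0, 0, 0, 0, 0, 0, 0, -0.01, 0, 0, 0, 0, 0, 0, -0.02, 0, 0, 0, 0, 0, 0, -0.03, 0, 0, 0, 0, 0, 0, -0.034, 0, 0, 0, 0, 0, 0, -0.036, 0, 0, 0, 0, 0, 0, -0.037, 0, 0, 0, 0, 0, 0, -0.037, 0, 0, 0, 0, 0, 0, -0.037, 0, 0, 0]}}

```text
clock: 24.15
position: [0.5638, 0.114, 0.2543]
ee_rot: [0.992, 0.125, 0.0, 0.0]
ft_force: [-0.5, -0.3, 0.4]
grip_width: -0.004
grasp_force: 0.0
```

Run:
```python
from h import *
o=get_obs();print(o['clock'],o['position'],o['ft_force'],o['grip_width']*85.4,o['grasp_force'])
```

```text
24.15 [0.56380771 0.11396578 0.25428492] [-0.53051881 -0.28964445  0.36603541] -0.3221925247267294 0.0
```

Now 0.5 mm per row down to z≈0.2505.

Request:
{"method": "step_arm", "body": {"commands": [0, 0, 0, -0.001, 0, 0, 0, 0, 0, 0, -0.002, 0, 0, 0, 0, 0, 0, -0.003, 0, 0, 0, 0, 0, 0, -0.004, 0, 0, 0, 0, 0, 0, -0.005, 0, 0, 0, 0, 0, 0, -0.006, 0, 0, 0, 0, 0, 0, -0.006, 0, 0, 0, 0, 0, 0, -0.006, 0, 0, 0, 0, 0, 0, -0.006, 0, 0, 0, 0, 0, 0, -0.006, 0, 0, 0]}}

```text
clock: 25.4
position: [0.5637, 0.114, 0.2506]
ee_rot: [0.992, 0.125, 0.0, 0.0]
ft_force: [0.8, -0.7, 0.1]
grip_width: 0.003
grasp_force: 0.0
```

Run:
```python
from h import *
for i in range(3):
  camera("side");o=get_obs();print(o['clock'],o['position'],o['ft_force'],o['grasp_force'])
```

```text
25.45 [0.56372099 0.11396003 0.2505395 ] [-0.8390783   0.38346409  0.45727874] 0.0
25.5 [0.56373968 0.11393906 0.2505413 ] [0.81755954 0.4544856  0.14749786] 0.0
25.55 [0.56375821 0.11391341 0.25056732] [-0.5371981  -0.08222125 -0.39549805] 0.0
```

Request:
{"method": "step_arm", "body": {"commands": [0, 0, 0, -0.001, 0, 0, 0, 0, 0, 0, -0.001, 0, 0, 0, 0, 0, 0, -0.001, 0, 0, 0, 0, 0, 0, -0.002, 0, 0, 0, 0, 0, 0, -0.002, 0, 0, 0, 0, 0, 0, -0.002, 0, 0, 0, 0, 0, 0, -0.002, 0, 0, 0, 0, 0, 0, -0.002, 0, 0, 0, 0, 0, 0, -0.002, 0, 0, 0, 0, 0, 0, -0.002, 0, 0, 0]}}

```text
clock: 26.8
position: [0.5638, 0.114, 0.2493]
ee_rot: [0.992, 0.125, 0.0, 0.0]
ft_force: [0.6, 1.0, 2.2]
grip_width: 0.002
grasp_force: 1.4
```

Run:
```python
from h import *
for i in range(2):
  camera("side");o=get_obs();print(o['clock'],o['position'],o['ft_force'],o['torque'],o['grasp_force'])
```

```text
26.85 [0.56377336 0.11393909 0.24936725] [-0.19346986  0.38791693  3.00136391] [5.69910502e-05 1.20225414e-01 5.48274343e-02] 1.4114675670862198
26.9 [0.56377624 0.1139383  0.24935598] [ 1.00247188 -0.20152106  2.72479604] [-0.02082741  0.01814889  0.00988599] 1.4115112088620663
```

The marker top is at about 0.2494. For comparison I probe the rod top the same way, gently.

Request:
{"method": "step_arm", "body": {"commands": [0, 0, 0, 0.03, 0, 0, 0, 0, 0.003, 0.07, 0.04, 0, 0, 0, 0, 0.009, 0.14, 0.04, 0, 0, 0, 0, 0.012, 0.201, 0.04, 0, 0, 0, 0, 0.012, 0.201, 0.04, 0, 0, 0, 0, 0.012, 0.201, 0.025, 0, 0, 0, 0, 0.012, 0.201, 0.014, 0, 0, 0, 0, 0.012, 0.201, 0.008, 0, 0, 0, 0, 0.012, 0.201, 0.006, 0, 0, 0, 0, 0.012, 0.201, 0.006, 0, 0, 0]}}

```text
clock: 28.15
position: [0.571, 0.2343, 0.253]
ee_rot: [0.992, 0.125, 0.0, 0.0]
ft_force: [-0.8, 0.4, -0.5]
grip_width: -0.003
grasp_force: 0.0
```

Request:
{"method": "step_arm", "body": {"commands": [0, 0, 0, 0, 0, 0, 0, 0, 0, 0, 0, 0, 0, 0, 0, 0, 0, -0.001, 0, 0, 0, 0, 0, 0, -0.001, 0, 0, 0, 0, 0, 0, -0.002, 0, 0, 0, 0, 0, 0, -0.002, 0, 0, 0, 0, 0, 0, -0.002, 0, 0, 0, 0, 0, 0, -0.002, 0, 0, 0, 0, 0, 0, -0.002, 0, 0, 0, 0, 0, 0, -0.002, 0, 0, 0]}}

```text
clock: 29.4
position: [0.5709, 0.2345, 0.2518]
ee_rot: [0.992, 0.125, 0.0, 0.0]
ft_force: [-0.3, 0.2, -0.8]
grip_width: -0.001
grasp_force: 0.0
```

Run:
```python
from h import *
for i in range(2):
  camera("side");o=get_obs();print(o['clock'],o['position'],o['ft_force'],o['torque'],o['grasp_force'])
```

```text
29.45 [0.57092929 0.23453754 0.25171727] [-0.5264302  -0.06646193 -0.48461105] [-0.02304257  0.05738155  0.02993243] 0.0
29.5 [0.57092191 0.2345881  0.25174211] [-0.12252175 -0.310516   -0.36582664] [ 0.03351685  0.0258711  -0.00566125] 0.0
```

Request:
{"method": "step_arm", "body": {"commands": [0, 0, 0, -0.001, 0, 0, 0, 0, 0, 0, -0.001, 0, 0, 0, 0, 0, 0, -0.001, 0, 0, 0, 0, 0, 0, -0.002, 0, 0, 0, 0, 0, 0, -0.002, 0, 0, 0, 0, 0, 0, -0.002, 0, 0, 0, 0, 0, 0, -0.002, 0, 0, 0, 0, 0, 0, -0.002, 0, 0, 0, 0, 0, 0, -0.002, 0, 0, 0, 0, 0, 0, -0.002, 0, 0, 0]}}

```text
clock: 30.75
position: [0.5713, 0.2348, 0.2516]
ee_rot: [0.992, 0.125, 0.001, -0.0]
ft_force: [-1.3, -0.4, 7.9]
grip_width: 0.002
grasp_force: 4.1
```

Run:
```python
from h import *
for i in range(2):
  camera("side");o=get_obs();print(o['clock'],o['position'],o['ft_force'],o['torque'],o['grasp_force'])
```

```text
30.8 [0.57128477 0.2347714  0.25154441] [-0.91877222 -0.70735131  7.83627813] [-0.14276518  0.12782463  0.01026531] 4.051171145983972
30.85 [0.57131015 0.23477399 0.25154636] [-0.23306359 -0.40953814  8.2047196 ] [-0.1423904   0.20530129 -0.06686953] 4.051922752987593
```

The rod top is at 0.2516, so the marker is about 2.2 mm low. I regrip it, raise it about 4.5 mm, then press it down to 0.2516 with the shut fingers.

Request:
{"method": "step_arm", "body": {"commands": [0, 0, 0, 0.04, 0, 0, 0, 0, -0.003, -0.07, 0.06, 0, 0, 0, 40, -0.008, -0.14, 0.06, 0, 0, 0, 62, -0.012, -0.201, 0.06, 0, 0, 0, 62, -0.012, -0.201, 0.06, 0, 0, 0, 62, -0.012, -0.201, 0.06, 0, 0, 0, 62, -0.012, -0.201, 0.02, 0, 0, 0, 62, -0.012, -0.201, -0.025, 0, 0, 0, 62, -0.012, -0.201, -0.047, 0, 0, 0, 62, -0.012, -0.201, -0.047, 0, 0, 0]}}

```text
clock: 32.1
position: [0.5633, 0.1147, 0.2218]
ee_rot: [0.992, 0.126, -0.001, -0.0]
ft_force: [-0.3, -0.4, 1.0]
grip_width: 0.726
grasp_force: 0.0
```

Request:
{"method": "step_arm", "body": {"commands": [26, 0, 0, 0, 0, 0, 0, 26, 0, 0, 0, 0, 0, 0, 26, 0, 0, 0, 0, 0, 0, 26, 0, 0, 0, 0, 0, 0, 26, 0, 0, 0, 0, 0, 0, 26, 0, 0, 0, 0, 0, 0, 26, 0, 0, 0.003, 0, 0, 0, 26, 0, 0, 0.006, 0, 0, 0, 26, 0, 0, 0.008, 0, 0, 0, 26, 0, 0, 0.008, 0, 0, 0]}}

```text
clock: 33.35
position: [0.5641, 0.1145, 0.2266]
ee_rot: [0.992, 0.125, 0.0, -0.0]
ft_force: [6.6, 5.0, -3.2]
grip_width: 0.384
grasp_force: 40.2
```

Request:
{"method": "step_arm", "body": {"commands": [40, 0, 0, 0, 0, 0, 0, 62, 0, 0, 0, 0, 0, 0, 62, 0, 0, 0, 0, 0, 0, 62, 0, 0, 0, 0, 0, 0, 62, 0, 0, 0, 0, 0, 0, 62, 0, 0, 0.04, 0, 0, 0, 62, 0, 0, 0.09, 0, 0, 0, 30, 0, 0, 0.09, 0, 0, 0, 0, 0, 0, 0.09, 0, 0, 0, 0, 0, 0, 0.09, 0, 0, 0]}}

```text
clock: 34.6
position: [0.5634, 0.1137, 0.2802]
ee_rot: [0.992, 0.125, -0.001, 0.0]
ft_force: [-0.2, -0.7, -0.4]
grip_width: 0.085
grasp_force: 0.0
```

Request:
{"method": "step_arm", "body": {"commands": [0, 0, 0, 0, 0, 0, 0, 0, 0, 0, -0.01, 0, 0, 0, 0, 0, 0, -0.025, 0, 0, 0, 0, 0, 0, -0.036, 0, 0, 0, 0, 0, 0, -0.042, 0, 0, 0, 0, 0, 0, -0.044, 0, 0, 0, 0, 0, 0, -0.046, 0, 0, 0, 0, 0, 0, -0.047, 0, 0, 0, 0, 0, 0, -0.048, 0, 0, 0, 0, 0, 0, -0.048, 0, 0, 0]}}

```text
clock: 35.85
position: [0.5638, 0.114, 0.2524]
ee_rot: [0.992, 0.125, 0.0, 0.0]
ft_force: [0.4, 0.7, 0.9]
grip_width: -0.0
grasp_force: 0.1
```

Run:
```python
from h import *
for i in range(2):
  camera("side");o=get_obs();print(o['clock'],o['position'],o['ft_force'],o['torque'],o['grasp_force'])
```

```text
35.9 [0.56375752 0.11395275 0.25240161] [0.44260282 0.00241848 1.40261655] [0.02608268 0.00356325 0.00639558] 0.10870904778130352
35.95 [0.56376083 0.11397199 0.2524063 ] [-0.35253981  0.11923648  0.37867471] [ 0.03565593 -0.03701771  0.01767713] 0.14745697262696922
```

Request:
{"method": "step_arm", "body": {"commands": [0, 0, 0, -0.001, 0, 0, 0, 0, 0, 0, -0.001, 0, 0, 0, 0, 0, 0, -0.002, 0, 0, 0, 0, 0, 0, -0.002, 0, 0, 0, 0, 0, 0, -0.0025, 0, 0, 0, 0, 0, 0, -0.0025, 0, 0, 0, 0, 0, 0, -0.0025, 0, 0, 0, 0, 0, 0, -0.0025, 0, 0, 0, 0, 0, 0, -0.0025, 0, 0, 0, 0, 0, 0, -0.0025, 0, 0, 0]}}

```text
clock: 37.2
position: [0.5638, 0.1139, 0.2508]
ee_rot: [0.992, 0.125, 0.0, 0.0]
ft_force: [0.6, -0.8, 1.5]
grip_width: -0.003
grasp_force: 1.1
```

Run:
```python
from h import *
o=get_obs();print(o['clock'],o['position'],o['ft_force'],o['torque'],o['grasp_force'])
```

```text
37.2 [0.5637707  0.11394202 0.25084076] [ 0.60855738 -0.8318653   1.5476293 ] [-0.00225882 -0.04150051  0.01603453] 1.1140469089150429
```

The marker is within about 1 mm of the rod. Retreating upward and checking.

Request:
{"method": "step_arm", "body": {"commands": [0, 0, 0, 0.02, 0, 0, 0, 0, 0, 0, 0.08, 0, 0, 0, 0, 0, 0, 0.15, 0, 0, 0, 0, 0, -0.07, 0.2, 0, 0, 0, 0, 0, -0.15, 0.2, 0, 0, 0, 0, 0, -0.23, 0.2, 0, 0, 0, 0, 0, -0.3, 0.2, 0, 0, 0, 0, 0, -0.3, 0.2, 0, 0, 0, 0, 0, -0.3, 0.2, 0, 0, 0, 0, 0, -0.3, 0.2, 0, 0, 0]}}

```text
clock: 38.45
position: [0.5638, -0.0645, 0.3712]
ee_rot: [0.992, 0.126, 0.0, -0.0]
ft_force: [0.6, 0.7, -0.9]
grip_width: -0.005
grasp_force: 0.0
```

Run:
```python
from h import *
s=camera("side")
k=lambda im,x,y,w,h,f:cv2.resize(im[y:y+h,x:x+w],None,fx=f,fy=f,interpolation=cv2.INTER_CUBIC)
cv2.imwrite("pics/c6.png",k(s,110,130,240,160,3)[:,:,::-1])
for p in((.5713,.2346,.2516),(.564,.114,.251)): print((proj("side",p)-[110,130])*3)
```

```text
[174.3625453  249.94423464]
[309.95480838 172.92294759]
```

View pics/c6.png

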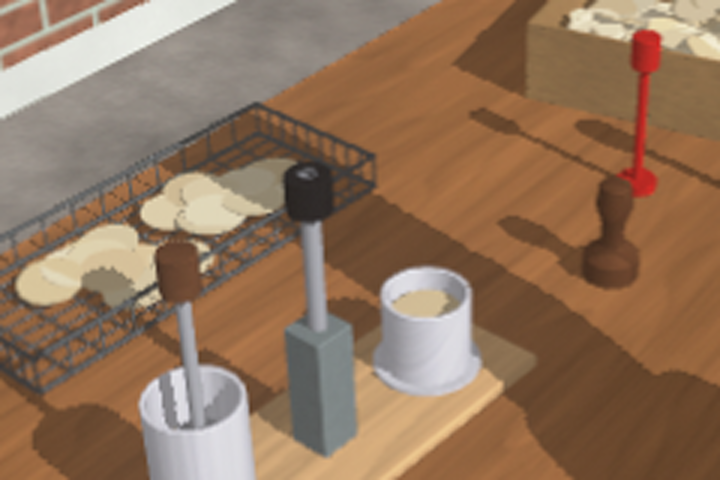

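The rod stands in the tall tube with its top at crop (179,250). The marker top is at (309,173), as predicted for level tops, and the tamper still stands at (612,230).

```bash
python3 -c "
from workcell import *
print(hand_in())"
```

```text
the job is handed in; nothing more can be done
None
```

The depth rod stands by itself on the wafers in the taller tube, the marker's top is level with the rod's top to within about 1 mm (0.251 m against 0.2516 m by fingertip probing), the tamper is still standing where it was, and the job is handed in at about 38.5 s.

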